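# Hold the sprung tile clamp open at the mark

### The job

Open the blue spring-loaded tile clamp for me: turn both orange captive bolt knobs counter-clockwise to their end stops, then pull the black slide handle out against its spring until the red line on the slide stands level with the tip of the red pointer on the scale, and keep hold of it there. The program finishes while holding the handle at the mark, both bolts still released, so that I can take out the tile; leave the tile lying in the clamp, the pointer where it is set and everything round the clamp where it stands.

Things in the scene. Friction and masses are not known exactly. Their poses are not given: they have to be found in the camera images.
- clamp: Tile clamp screwed to the table. Blue base plate 140 x 285 x 15 mm; origin on the table under the slide track, z up; the plate spans x -55..85, y -170..115 mm. The slide opens along +y. Aluminium slide, rails and jaws reach 30 mm above the table. Fixed jaw and tile at the -y end, scale and pointer along the -x side, bolts at (55, -50) and (55, 35) mm.
- slide_travel (a joint): Opening of the aluminium slide (m): 0 = shut on the tile, grows along the clamp's +y, end stop 0.072. A spring pulls it shut: about 5 N at 0, 170 N/m more as it opens (about 14 N at 0.05); it slams shut when let go. Either bolt, while locked, blocks it after about 2 mm (do not force it).
- index (a point): Near end of the red line across the slide's top at its -x edge; moves with the slide. Axes parallel to the clamp's. It is level with the pointer when its y distance from pointer_tip along the clamp's y is zero.
- slide: Aluminium slide, 195 mm long along the clamp's y, 80 mm wide, 30 mm above the table, with its black upright handle bar: 50 mm long along the clamp's x, 16 mm thick along its y, from 47 to 82 mm above the table, on a thin steel neck. Origin and axes coincide with the clamp's when shut. The handle is 95 mm along +y from this origin.
- handle_grip (a point): Grip point in the middle of the handle bar, 67.5 mm above the table; axes parallel to the clamp's. Fingers closing along the clamp's y take its 16 mm thickness.
- bolt_a (a joint): Orange bar knob of a quarter-turn captive bolt (rad): 0 = locked, grows counter-clockwise seen from above, 1.4 = end stop, released. Starts between 0 and 0.2; stays where left (friction 0.06 N m). While locked, the brass cam under it blocks the slide; it clears from about 1.15 on. This is the one nearer the tile.
- bolt_a_grip (a point): Grip point in the knob of joint bolt_a, on its axis, 50 mm above the table. Bar 14 mm thick along this point's x, 36 mm long along its y, upright sides from 34 to 60 mm above the table, on a 34 mm disc; the point turns with the knob. At value 0 its axes are parallel to the clamp's.
- bolt_b (a joint): Orange bar knob of a quarter-turn captive bolt (rad): 0 = locked, grows counter-clockwise seen from above, 1.4 = end stop, released. Starts between 0 and 0.2; stays where left (friction 0.06 N m). While locked, the brass cam under it blocks the slide; it clears from about 1.15 on. This is the one nearer the handle.
- bolt_b_grip (a point): Grip point in the knob of joint bolt_b, on its axis, 50 mm above the table. Bar 14 mm thick along this point's x, 36 mm long along its y, upright sides from 34 to 60 mm above the table, on a 34 mm disc; the point turns with the knob. At value 0 its axes are parallel to the clamp's.
- pointer (a joint): Position (m) of the red pointer on the scale rail, set differently each time (0.025 to 0.062): equals the value that joint slide_travel has when the red line is level with it. Held by friction; must not be shifted.
- pointer_tip (a point): Tip of the red pointer (rider 16 x 14 x 10 mm on the near rail, top 41 mm above the table). Axes parallel to the clamp's.
- tile: White test tile with coloured stripes, 50 x 50 x 7 mm, lying loose between the jaws on the base plate; origin at the centre of its underside.
- tile_bed (a point): Point on the top of the base plate where the tile's origin lies.
- crock: Bystander: white crock full of brushes, about 180 mm wide at the brushes, 260 mm tall; left edge of the table.
- mug: Bystander: blue mug, 70 mm wide, 92 with its handle, 89 mm tall; right edge of the table.
- blue_jar: Bystander: pigment jar with blue lid, 38 mm wide, 48 mm tall; right edge of the table.
- yellow_jar: Bystander: pigment jar with ochre lid, 46 mm wide, 55 mm tall; right edge of the table.
- red_jar: Bystander: pigment jar with red lid, 42 mm wide, 62 mm tall; right edge of the table.
Things that resemble listed ones, but are neither listed nor needed, are in the scene too. Leave any turquoise look-alike of the tile alone.

How it is judged:
By the outcome, as a careful person would: the job done as asked, in the order asked, and still so for the second after the job is handed in, while the arm keeps its last pose, push and grip.
It also fails if it takes over 51 s, if anything falls off the work surface, if the arm or the gripper's body presses on something with over 40 N, if the wrist force passes 120 N, or if a joint passes its speed limit or range.

### The arm

A 6-joint arm with a two-finger parallel gripper is mounted at the origin on the work surface; the furniture and walls round the work are solid. World frame = base frame: x ahead of the robot, y to its left, z up, the work surface at z = 0. Lengths are in m, angles in degrees, forces in N, time in s.
With the tool pointing down it reaches from about 0.4 to 0.825 m from the base axis. Payload 7 kg.
Tool frame: the origin (TCP) lies at the very end of the fingers, on their centre line; the grasp point (between the pads) lies 19 mm behind it; z points along the fingers, y is the line along which they close (so a half turn about z gives the same grasp; the last joint's range is limited). The gripper opens to 88 mm and grips with 3 to 60 N. Pads are 19 mm wide; open, the fingers measure 130 mm over their backs; the gripper's body (78 mm by 193 mm) begins 47 mm behind the grasp point.
Start: joints at [-55.8, 20.546, 0.682, 0, -70.136, -16.507], TCP at [0.205, -0.643, 0.227] pointing down, gripper open.
Joint ranges: [-176.03, 176.03], [-82.01, 121.73], [-58.28, 71.71], [-173.87, 95.51], [-174.79, -0.11], [-173.66, 173.66]. Speed limits (degrees/s): [136.94, 136.94, 172.46, 180, 180, 180].

### API

Orientations are given as [roll, pitch, yaw] about the fixed x, y, z axes, in that order (R = Rz(yaw) Ry(pitch) Rx(roll)).
In Python, from plant import get_state, capture, close_job, regions_of gives the robot as it stands.
- The arm moves only by the tool jog_arm, never from a script. Its argument "moves" is a list of rows, each a list of 3 entries, a list of its own where there are three numbers: the shift along the tool's x, y, z in cm, then the turn about the tool's z in degrees, then the finger opening in cm, from 0 to 8.76. A call has 1 to 12 rows; each row shifts and turns the commanded pose from where the row before left it, along the tool's axes as they then stand; what a row does not reach is not made up. A row lasts 1/8 s, in which the tool goes at most 62.5 mm and 10.7 degrees, less where a joint would pass 70% of its speed; a pose out of reach is approached as far as the arm can. A call is refused whole if a number of a shift passes 6.25 or a number of a turn 10.7, either way. A call with a gripper value outside its range is refused whole. The fingers move at their own pace and stop on an object; "newtons" is the grip in N (left out, the last holds). Time passes only in rows, so rows that do not move let the fingers close. It gives the time, the measured TCP pose, the force, the opening and the grip force at its end, in the units of the state.
- get_state(): the state, without advancing time (a new reading comes with each control period).
- capture(name): name is "scene" or "side" or "wrist"; returns a dict with "pixels" (420x560x3 uint8, blue, green, red), "mtx" (3x3 intrinsics, pixels), "world_from_camera" (4x4, takes a point from camera to world coordinates); the wrist camera has in their place "hand_eye" (4x4, takes a point from camera to tool coordinates, whose origin is the TCP and whose axes are the flange's). Camera axes: x right, y down, z forward; pixel columns grow to the right and rows downward; lengths in m; the calibration is good to about 2 mm. A picture is of the moment at which its call begins: read the wrist's pose just before it. There is no depth.
- close_job(): hands the job in; it is judged then, once.
Trained networks look in a picture, given as the dict that the camera call returned (one of the last four; its "shot" number tells which), for a name from the list of things; names that differ only in an ending like _2 or _b are one class to them, and where a whole thing is asked for, a point or a joint stands for the part that bears it (a point fixed in the world has none). Each returns a list of dicts, best first, with "confidence" (0 to 1); they miss things now and then, are a little off and sometimes report something else, mostly with a low value. They report only what shows in the picture. A call takes as long as a camera call. They do not tell look-alikes from the thing itself.
- regions_of(picture, thing): "pixels" (420x560 bool, what is visible of it) and "pixel" ([column, row] in pixels, amid what is visible of it).
The state is a dict: "time_s": time; "joints": joint angles; "qd": joint speeds; "joint_torque": joint torques, N m; "tcp_pos": TCP position; "eef_rot": TCP orientation; "contact_force": force on the tool from outside, world axes, zero at the start; "moment": the same for the moment, N m; "gripper_width": finger opening in m; "gripper_force": force on a finger pad.
Only numpy, scipy, OpenCV 4.12 (cv2) and the standard library are available. Lean on these libraries where they do the work, as an engineer would, in place of code of your own. Each camera call takes 0.05 s, during which the arm holds its last target. There are 200 camera calls.

## Working session

There is one attempt and no reset: what is moved stays moved. The work goes in short steps, Python scripts to look and compute and a tool call to move; the robot and the scene stay as the last step left them, time stands still between calls to the robot, and variables do not carry over. Pictures are saved under pics/ and viewed, at most 10 in all, crops included, and the job is handed in when it is done.

Besides the shell and the picture viewer there is one more tool, called after "Call:" as a command line: name --argument value ..., lists and objects as JSON in quotes. jog_arm: Moves the arm, as the interface text tells. Its arguments: {"type":"object","properties":{"moves":{"type":"array"},"newtons":{"type":"number"}},"required":["moves"]}

```bash
mkdir -p pics; ls
cat > h.py <<'E'
import numpy as np, cv2
from plant import get_state, capture, close_job, regions_of
from scipy.spatial.transform import Rotation as R
def T_tool(s):
    T=np.eye(4); T[:3,:3]=R.from_euler('xyz',s['eef_rot'],degrees=True).as_matrix(); T[:3,3]=s['tcp_pos']; return T
def shot(name):
    s=get_state(); p=capture(name)
    p['T']=p['world_from_camera'] if 'world_from_camera' in p else T_tool(s)@np.array(p['hand_eye'])
    return p
def ray(p,px):
    T=np.array(p['T']); d=np.linalg.inv(np.array(p['mtx']))@np.array([px[0],px[1],1.0]); d=T[:3,:3]@d
    return T[:3,3],d/np.linalg.norm(d)
def at_z(p,px,z):
    o,d=ray(p,px); return o+d*(z-o[2])/d[2]
def tri(obs):
    A=np.zeros((3,3));b=np.zeros(3);rs=[ray(p,x) for p,x in obs]
    for o,d in rs:
        M=np.eye(3)-np.outer(d,d);A+=M;b+=M@o
    X=np.linalg.solve(A,b); return X,[float(np.linalg.norm(np.cross(d,X-o))) for o,d in rs]
def proj(p,X):
    c=np.linalg.inv(np.array(p['T']))@np.append(X,1); u=np.array(p['mtx'])@c[:3]; return u[:2]/u[2]
E
python3 - <<'E'
from h import *
print(get_state())
ps={n:shot(n) for n in('scene','side')}
for n,p in ps.items():
    cv2.imwrite(f'pics/{n}0.png',p['pixels'])
for t in ['slide','bolt_a_grip','bolt_b_grip','handle_grip','pointer_tip','tile','clamp']:
    for n,p in ps.items():
        for r in regions_of(p,t)[:3]: print(t,n,np.round(r['pixel']),round(r['confidence'],2),r['pixels'].sum())
for n,p in ps.items(): print(n,np.round(p['T'],3).tolist())
E
```

```text
pics
{'time_s': 0.0, 'joints': array([-5.58015132e+01,  2.05915418e+01,  6.34567961e-01, -1.93767033e-02,
       -7.01356086e+01, -1.65050938e+01]), 'qd': array([ 0.04528766, -0.02254878,  0.02437912,  0.02917894,  0.10833879,
        0.06584626]), 'joint_torque': array([-2.50326171e-03, -5.82717633e+01,  2.93052560e+01,  6.99668258e+00,
        6.67315442e-03, -2.11327315e-04]), 'tcp_pos': array([ 0.20495464, -0.64262855,  0.22562985]), 'eef_rot': array([ 1.79906057e+02, -8.84037525e-03, -1.62313199e+02]), 'contact_force': array([-0.05665422,  0.1421339 , -0.11949645]), 'moment': array([ 0.02367899,  0.01932408, -0.01078065]), 'gripper_force': 0.0, 'gripper_width': 0.08779125310234948}
slide scene [296. 227.] 0.85 1324
slide side [271. 224.] 0.75 1587
bolt_a_grip scene [327. 227.] 0.5 212
bolt_a_grip scene [362. 287.] 0.42 1742
bolt_a_grip side [247. 222.] 0.73 184
bolt_a_grip side [255. 207.] 0.44 167
bolt_b_grip scene [310. 214.] 0.54 159
bolt_b_grip side [248. 222.] 0.46 164
handle_grip scene [296. 223.] 0.92 1247
handle_grip side [271. 226.] 0.62 1448
pointer_tip scene [295. 224.] 0.55 1264
pointer_tip side [288. 234.] 0.48 46
pointer_tip side [272. 227.] 0.47 1559
tile scene [322. 247.] 0.69 208
tile scene [386. 272.] 0.65 114
tile scene [262. 207.] 0.57 143
tile side [306. 291.] 0.88 391
tile side [258. 284.] 0.62 306
tile side [273. 174.] 0.44 136
clamp scene [310. 234.] 0.85 3500
clamp scene [329. 226.] 0.43 197
clamp side [267. 228.] 0.94 3328
clamp side [288. 236.] 0.67 50
clamp side [255. 155.] 0.26 146
scene [[0.756, -0.292, 0.586, -0.315], [-0.654, -0.327, 0.682, -0.841], [-0.008, -0.899, -0.438, 0.623], [0.0, 0.0, 0.0, 1.0]]
side [[-1.0, 0.0, 0.023, 0.398], [-0.019, 0.595, -0.804, 0.835], [-0.014, -0.804, -0.595, 0.69], [0.0, 0.0, 0.0, 1.0]]
```

Run:
```python
import cv2,numpy as np
a=cv2.imread('pics/scene0.png')[150:330,180:440];b=cv2.imread('pics/side0.png')[120:320,160:400]
a=cv2.resize(a,(800,300*800//433)) if 0 else cv2.resize(a,None,fx=1.5,fy=1.5,interpolation=3)
b=cv2.resize(b,None,fx=1.7,fy=1.7,interpolation=3)
o=np.zeros((360,800,3),np.uint8);o[:a.shape[0],:a.shape[1]]=a;o[:b.shape[0],392:392+b.shape[1]]=b
cv2.imwrite('pics/c0.png',o)
```

```text
(no output)
```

View pics/scene0.png

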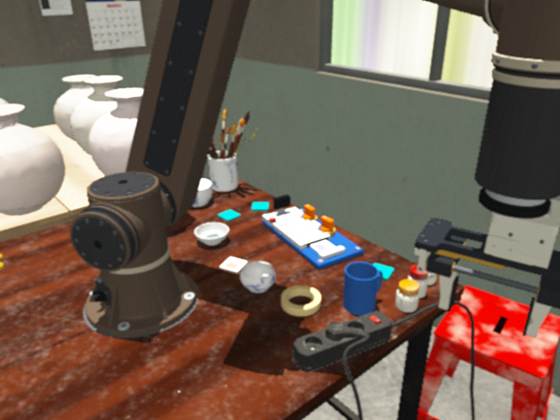

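View pics/c0.png

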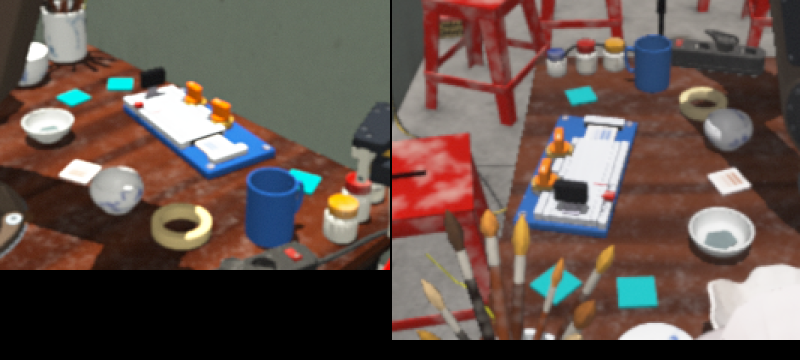

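The scene picture shows the clamp with the tile end near (335,250), knobs near (328,223) and (310,213), handle near (281,201) and pointer near (273,219). In the side view the same parts are near (258,202), (250,221), (265,232) and (286,235).

Run:
```python
from h import *
a,b=shot('scene'),shot('side')
for n,x,y in [('A',(328,225),(258,204)),('B',(310,213),(250,222)),('H',(281,201),(265,232)),('P',(273,219),(286,235))]:
    X,e=tri([(a,x),(b,y)]); print(n,X.round(3),np.round(e,3))
p=shot('wrist'); cv2.imwrite('pics/w0.png',p['pixels']); print(p['hand_eye'],p['mtx'])
```

```text
A [ 0.5   -0.074  0.039] [0.001 0.001]
B [0.514 0.009 0.04 ] [0. 0.]
H [0.469 0.082 0.067] [0. 0.]
P [0.419 0.057 0.036] [0.001 0.001]
[[ 3.21517235e-04 -9.68931952e-01 -2.47327253e-01  6.56353354e-02]
 [ 9.99999910e-01  2.43179508e-04  3.47284052e-04 -9.50755307e-04]
 [-2.76349695e-04 -2.47327342e-01  9.68931943e-01 -1.58622554e-01]
 [ 0.00000000e+00  0.00000000e+00  0.00000000e+00  1.00000000e+00]] [[310.34096439   0.         281.4225335 ]
 [  0.         310.34096439 207.24864826]
 [  0.           0.           1.        ]]
```

Call:
jog_arm --moves '[[[-3.7, 4.2, -0.2], 0, 8], [[-3.7, 4.2, -0.2], 0, 8], [[-3.7, 4.2, -0.2], 0, 8], [[-3.7, 4.2, -0.2], 0, 8], [[-3.7, 4.2, -0.2], 0, 8], [[-3.7, 4.2, -0.2], 0, 8], [[-3.7, 4.2, -0.2], 0, 8], [[-3.7, 4.2, -0.2], 0, 8], [[-3.7, 4.2, -0.2], 0, 8], [[-3.7, 4.2, -0.2], 0, 8], [[-3.7, 4.2, -0.2], 0, 8], [[-3.7, 4.2, -0.2], 0, 8]]'

```text
time_s: 2.45
tcp_pos: [0.4754, -0.0261, 0.2511]
eef_rot: [-180.0, 0.1, -162.3]
contact_force: [0.6, -0.7, 0.5]
gripper_width: 0.08
gripper_force: 0.0
```

Call:
jog_arm --moves '[[[0, 0, 0], -10, 5], [[0, 0, 0], -10, 5], [[0, 0, 0], -10, 5], [[0, 0, 0], -10, 5], [[0, 0, 0], -10, 5], [[0, 0, 0], -9, 5], [[0, 0, 0], -8, 5], [[0, 0, 0], 0, 5]]'

```text
time_s: 3.45
tcp_pos: [0.4749, -0.028, 0.2507]
eef_rot: [-180.0, 0.0, -95.4]
contact_force: [-0.7, -0.4, -0.6]
gripper_width: 0.0496
gripper_force: 0.0
```

Run:
```python
from h import *
s=get_state();print(s['tcp_pos'],s['eef_rot'],s['joints'].round(1),s['time_s'],s['gripper_width'])
p=shot('wrist'); cv2.imwrite('pics/w1.png',p['pixels']); np.savez('w1.npz',T=p['T'],mtx=p['mtx'])
for t in ['bolt_a_grip','handle_grip','pointer_tip','slide','clamp','tile']:
    for r in regions_of(p,t)[:4]: print(t,np.round(r['pixel'],1),round(r['confidence'],2),r['pixels'].sum(), cv2.minAreaRect(np.argwhere(r['pixels'])[:,::-1].astype(np.float32)))
```

```text
[ 0.4749379  -0.02796572  0.25071897] [-1.79980381e+02  9.60800207e-03 -9.53632280e+01] [ 20.4   0.4 -21.3  -0.  -68.3 -25.8] 3.45 0.0495775470387864
bolt_a_grip [259.6 142.9] 0.6 934 ((256.2556457519531, 146.3687744140625), (31.144746780395508, 35.31531524658203), 42.27368927001953)
handle_grip [297.4 187.5] 0.88 8395 ((300.6507873535156, 188.78616333007812), (68.72734832763672, 137.62110900878906), 3.179830312728882)
slide [299.2 190.4] 0.88 8301 ((300.02667236328125, 189.59429931640625), (67.10855865478516, 138.14703369140625), 4.4412407875061035)
slide [283.5 156.2] 0.28 21177 ((290.45880126953125, 152.03530883789062), (118.87957763671875, 213.52308654785156), 4.398705005645752)
clamp [284.6 154.8] 0.94 21619 ((292.290771484375, 151.2661590576172), (120.42540740966797, 215.3900909423828), 3.1798300743103027)
clamp [299.  186.1] 0.37 8289 ((299.9679260253906, 189.8158416748047), (67.62139129638672, 138.94210815429688), 4.159642219543457)
tile [310.4  97.8] 0.78 1930 ((307.8218078613281, 99.28218078613281), (44.08014678955078, 46.16972351074219), 5.710593223571777)
tile [256.8 144.9] 0.6 1007 ((256.2500305175781, 146.75003051757812), (33.941123962402344, 36.06244659423828), 45.0)
```

View pics/w1.png

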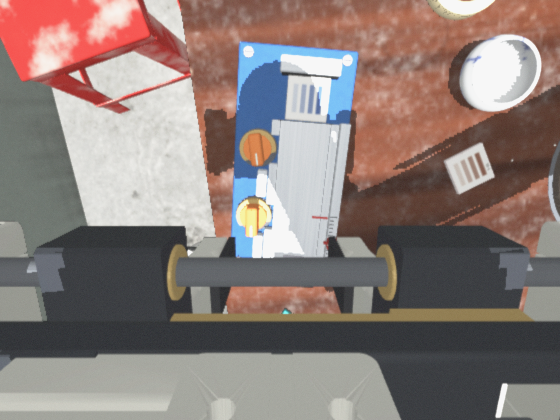

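The wrist view shows knob A at about (257,148), knob B at (254,216), the red line at (320,217) and the tile at (310,98). The handle is hidden under the gripper.

Run:
```python
from h import *
im=cv2.imread('pics/w1.png'); c=cv2.resize(im[120:250,225:350],None,fx=4.6,fy=4.6,interpolation=cv2.INTER_CUBIC); cv2.imwrite('pics/w1c.png',c)
```

```text
(no output)
```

View pics/w1c.png

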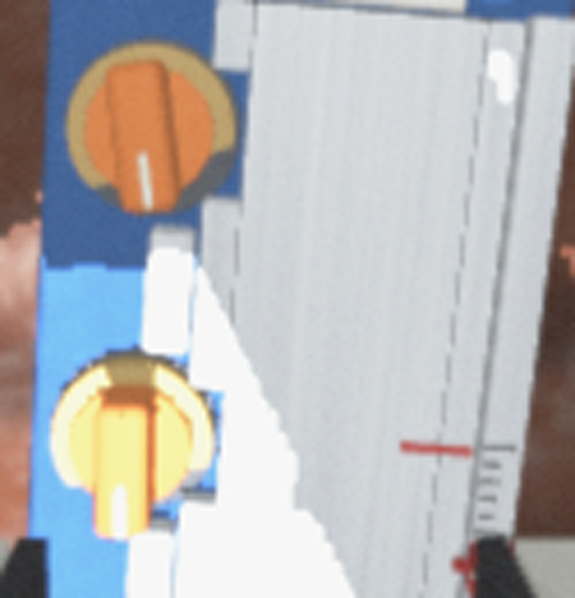

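Run:
```python
from h import *
p=dict(np.load('w1.npz'))
f=lambda x,y,z:at_z(p,(225+x/4.6,120+y/4.6),z)
W={}
for n,a,b,z in [('A',(135,64),(149,211),.06),('B',(126,403),(121,536),.06),('edge base -x: line',(545,200),(575,20),.03),('seam',(478,455),(505,215),.03),('redline',(402,446),(470,451),.03)]:
    P,Q=f(*a,z),f(*b,z); d=Q-P; print(n,P.round(4),Q.round(4),((P+Q)/2).round(4),'len',np.linalg.norm(d).round(4),'ang',np.degrees(np.arctan2(d[1],d[0])).round(1)); W[n]=(P+Q)/2
d=W['B']-W['A'];print(np.linalg.norm(d),np.degrees(np.arctan2(d[1],d[0])))
```

```text
A [ 0.4997 -0.091   0.06  ] [ 0.5003 -0.056   0.06  ] [ 0.5    -0.0735  0.06  ] len 0.0351 ang 89.0
B [ 0.5115 -0.0084  0.06  ] [0.5169 0.0268 0.06  ] [0.5142 0.0092 0.06  ] len 0.0356 ang 81.2
edge base -x: line [ 0.3982 -0.0458  0.03  ] [ 0.3885 -0.0911  0.03  ] [ 0.3934 -0.0684  0.03  ] len 0.0464 ang -102.1
seam [0.4198 0.0229 0.03  ] [ 0.409  -0.0428  0.03  ] [ 0.4144 -0.0099  0.03  ] len 0.0666 ang -99.3
redline [0.4406 0.0183 0.03  ] [0.4219 0.0215 0.03  ] [0.4312 0.0199 0.03  ] len 0.0189 ang 170.3
0.08392079816693065 80.23417481633602
```

Call:
jog_arm --moves '[[[0, 0, 0], -4.4, 4], [[4.5, -2.6, 0], 0, 4], [[0, 0, 5], 0, 4], [[0, 0, 5], 0, 4], [[0, 0, 5], 0, 4], [[0, 0, 3.5], 0, 4], [[0, 0, 0], 0, 4], [[0, 0, 0], 0, 4]]'

```text
time_s: 4.8
tcp_pos: [0.5013, -0.0733, 0.0668]
eef_rot: [-179.9, -0.0, -90.9]
contact_force: [0.5, -0.7, 1.1]
gripper_width: 0.0399
gripper_force: 0.0
```

Run:
```python
from h import *
s=get_state();print(s['tcp_pos'],s['eef_rot'],s['gripper_width'])
p=shot('wrist'); cv2.imwrite('pics/w2.png',p['pixels'])
```

```text
[ 0.50127722 -0.07328055  0.06681909] [-1.79919494e+02 -5.24470215e-03 -9.08956121e+01] 0.03989059243758653
```

View pics/w2.png

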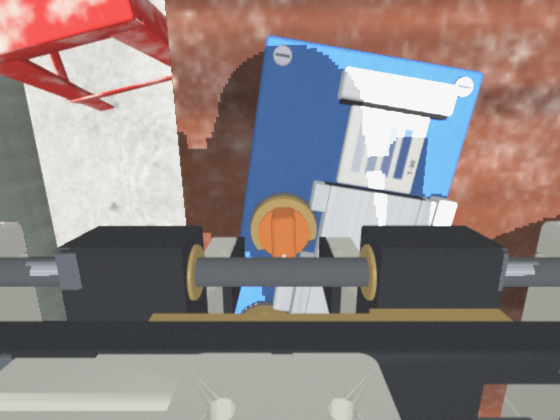

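The wrist view shows knob A centred between the fingers at about (284,232), its bar in line with them. I'll go down and grip it.

Call:
jog_arm --moves '[[[0, 0.1, 2], 0, 4], [[0, 0, 1], 0, 4], [[0, 0, 0], 0, 3], [[0, 0, 0], 0, 1], [[0, 0, 0], 0, 1], [[0, 0, 0], 0, 1], [[0, 0, 0], 0, 1]]' --newtons 20

```text
time_s: 5.72
tcp_pos: [0.5001, -0.0733, 0.0362]
eef_rot: [-179.9, 0.0, -90.9]
contact_force: [2.1, -0.3, 3.7]
gripper_width: 0.014
gripper_force: 19.8
```

Call:
jog_arm --moves '[[[0, 0, 0], -8, 1], [[0, 0, 0], -8, 1], [[0, 0, 0], -8, 1], [[0, 0, 0], -8, 1], [[0, 0, 0], -8, 1], [[0, 0, 0], -8, 1], [[0, 0, 0], -8, 1], [[0, 0, 0], -8, 1], [[0, 0, 0], -4, 1], [[0, 0, 0], 0, 1]]'

```text
time_s: 6.98
tcp_pos: [0.5, -0.0733, 0.0361]
eef_rot: [-180.0, -0.1, -22.9]
contact_force: [1.0, -1.0, 5.7]
gripper_width: 0.0139
gripper_force: 19.9
```

Run:
```python
from h import *
s=get_state();print(s['tcp_pos'],s['eef_rot'],s['gripper_width'],s['moment'],s['contact_force'],s['joints'])
```

```text
[ 0.50004811 -0.07333829  0.03612815] [-1.79969050e+02 -7.90431326e-02 -2.29126452e+01] 0.013852837391546306 [-0.4566089  -0.35567455  0.01334837] [ 0.95735257 -1.00274696  5.73412027] [ 1.39776071e+01  1.69221272e+01 -3.40727612e+01  3.61224733e-02
 -3.89233208e+01  5.30816824e+01]
```

Call:
jog_arm --moves '[[[0, 0, 0], -2, 1], [[0, 0, 0], -1.5, 1], [[0, 0, 0], -1.5, 1], [[0, 0, 0], 0, 1]]'

```text
time_s: 7.48
tcp_pos: [0.4999, -0.0733, 0.0361]
eef_rot: [-180.0, -0.1, -18.0]
contact_force: [1.4, -0.1, 6.1]
gripper_width: 0.0141
gripper_force: 20.4
```

Run:
```python
from h import *
s=get_state();print(s['tcp_pos'],s['eef_rot'],s['gripper_width'],s['moment'],s['contact_force'])
```

```text
[ 0.49993403 -0.0733142   0.0361277 ] [-1.79960234e+02 -7.47887230e-02 -1.80418899e+01] 0.01406718351536357 [-0.37391131 -0.29520406 -0.53390451] [ 1.38420468 -0.0876922   6.13939448]
```

Call:
jog_arm --moves '[[[0, 0, 0], 0, 4], [[0, 0, 0], 0, 4], [[0, 0, -2], 0, 4], [[0, 0, -2.5], 0, 4], [[-0.6, -4.15, 0], 0, 4], [[-0.6, -4.15, 0], 0, 4]]'

```text
time_s: 8.22
tcp_pos: [0.5131, 0.0099, 0.0807]
eef_rot: [-180.0, 0.0, -18.0]
contact_force: [0.1, -0.3, 0.1]
gripper_width: 0.0401
gripper_force: 0.0
```

Call:
jog_arm --moves '[[[0, 0, 0], 10.1, 4], [[0, 0, 0], 10.1, 4], [[0, 0, 0], 10.1, 4], [[0, 0, 0], 10.1, 4], [[0, 0, 0], 10.1, 4], [[0, 0, 0], 10.1, 4], [[0, 0, 0], 10.1, 4], [[0, 0, 0], 10.1, 4], [[0, 0, 0], 0, 4]]'

```text
time_s: 9.35
tcp_pos: [0.5128, 0.0092, 0.0802]
eef_rot: [179.9, -0.0, -98.7]
contact_force: [-0.2, -0.2, 0.7]
gripper_width: 0.0403
gripper_force: 0.0
```

Run:
```python
from h import *
s=get_state();print(s['tcp_pos'],s['eef_rot'],s['gripper_width'])
p=shot('wrist'); cv2.imwrite('pics/w3.png',p['pixels'])
```

```text
[0.5128069  0.00919041 0.08019686] [ 1.79943801e+02 -2.30337414e-02 -9.86705485e+01] 0.04027178407522038
```

View pics/w3.png

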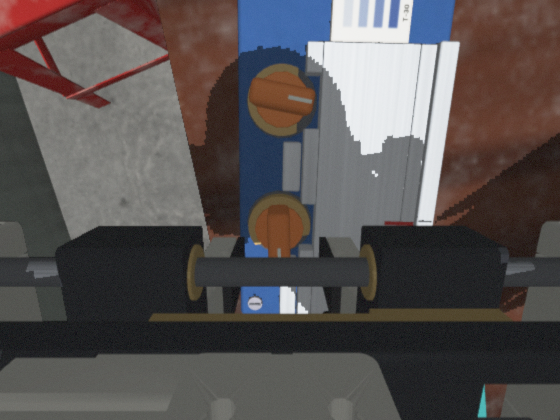

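Knob A at (281,100) is now turned across, about 80°. Knob B at (279,228) is centred and in line with the fingers.

Call:
jog_arm --moves '[[[0, -0.12, 2.4], 0, 4], [[0, 0, 2], 0, 4], [[0, 0, 0], 0, 3], [[0, 0, 0], 0, 1], [[0, 0, 0], 0, 1], [[0, 0, 0], 0, 1], [[0, 0, 0], 0, 1]]'

```text
time_s: 10.28
tcp_pos: [0.5148, 0.0094, 0.0374]
eef_rot: [-179.9, 0.0, -98.7]
contact_force: [-2.3, 1.0, 6.3]
gripper_width: 0.0132
gripper_force: 19.9
```

Call:
jog_arm --moves '[[[0, 0, 0], -8, 1], [[0, 0, 0], -8, 1], [[0, 0, 0], -8, 1], [[0, 0, 0], -8, 1], [[0, 0, 0], -8, 1], [[0, 0, 0], -8, 1], [[0, 0, 0], -8, 1], [[0, 0, 0], -8, 1], [[0, 0, 0], -8, 1], [[0, 0, 0], -4, 1], [[0, 0, 0], -2, 1], [[0, 0, 0], 0, 1]]'

```text
time_s: 11.78
tcp_pos: [0.5158, 0.0098, 0.0374]
eef_rot: [-179.9, -0.1, -20.7]
contact_force: [0.5, 4.0, 6.6]
gripper_width: 0.0137
gripper_force: 19.9
```

Run:
```python
from h import *
s=get_state();print(s['tcp_pos'],s['eef_rot'],s['gripper_width'],s['moment'],s['contact_force'])
```

```text
[0.51582111 0.00984613 0.03737075] [-1.79892421e+02 -1.21533222e-01 -2.06931170e+01] 0.013684375572916893 [1.6253401  0.05516193 0.10460037] [0.45017525 4.03071697 6.5704902 ]
```

Call:
jog_arm --moves '[[[0, 0, 0], -1.5, 1], [[0, 0, 0], -1.5, 1], [[0, 0, 0], 0, 1]]'

```text
time_s: 12.15
tcp_pos: [0.516, 0.0098, 0.0374]
eef_rot: [-179.9, -0.1, -17.8]
contact_force: [1.4, 3.4, 4.7]
gripper_width: 0.0142
gripper_force: 20.4
```

Run:
```python
from h import *
s=get_state();print(s['tcp_pos'],s['eef_rot'],s['gripper_width'],s['moment'],s['contact_force'])
```

```text
[0.51595774 0.00982942 0.03735461] [-1.79884721e+02 -1.35776503e-01 -1.77663447e+01] 0.014238089760297388 [ 1.40131365 -0.35531254 -0.502589  ] [1.37004929 3.44644719 4.72601936]
```

Call:
jog_arm --moves '[[[0, 0, 0], 0, 4], [[0, 0, 0], 0, 4.5], [[0, 0, -3], 0, 5], [[0, 0, -6], 0, 5], [[-3.2, -2.55, 0], 0, 5], [[-3.25, -2.55, 0], 0, 5], [[0, 0, 0], -8.1, 5], [[0, 0, 0], 0, 5], [[0, 0, 0], 0, 5]]'

```text
time_s: 13.28
tcp_pos: [0.4684, 0.0769, 0.1263]
eef_rot: [180.0, 0.0, -9.8]
contact_force: [-0.2, 1.1, -0.2]
gripper_width: 0.0497
gripper_force: 0.0
```

Run:
```python
from h import *
s=get_state();print(s['tcp_pos'],s['eef_rot'],s['gripper_width'])
p=shot('wrist'); cv2.imwrite('pics/w4.png',p['pixels']);np.savez('w4.npz',T=p['T'],mtx=p['mtx'])
o=np.array([.4542,-.0155]);x=np.array([.9857,-.1685]);y=np.array([.1685,.9857])
P=lambda a,b,z:proj(p,np.append(o+a*x+b*y,z)).round(0)
print([P(a,b,.082) for a in(-.025,.025) for b in(.087,.103)])
```

```text
[0.46843787 0.07690313 0.12628223] [ 1.79965735e+02  3.52479827e-02 -9.80209710e+00] 0.04968525212500313
[array([290., 260.]), array([267., 261.]), array([290., 191.]), array([266., 191.])]
```

View pics/w4.png

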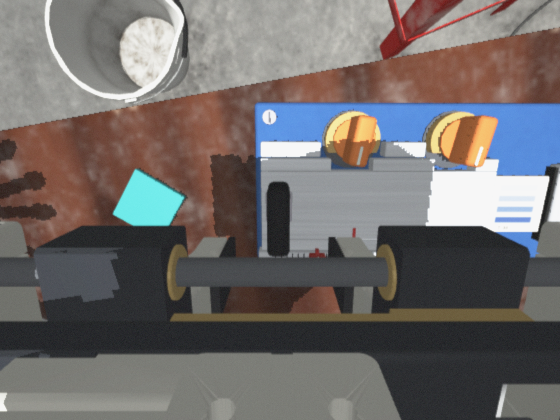

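Both knobs now lie across, at (353,140) and (470,138). The handle bar spans columns 267–290 and rows 181–255, between the fingers.

Call:
jog_arm --moves '[[[0.45, -0.2, 3], 0, 5], [[0, 0, 3], 0, 5], [[0, 0, 1.6], 0, 5], [[0, 0, 0], 0, 3], [[0, 0, 0], 0, 1], [[0, 0, 0], 0, 1], [[0, 0, 0], 0, 1], [[0, 0, 0], 0, 1]]' --newtons 50

```text
time_s: 14.32
tcp_pos: [0.4737, 0.0785, 0.0512]
eef_rot: [-180.0, -0.0, -9.6]
contact_force: [-1.1, -1.1, 5.4]
gripper_width: 0.0159
gripper_force: 50.0
```

Run:
```python
from h import *
s=get_state();print(s['tcp_pos'],s['eef_rot'],s['gripper_width'],s['contact_force'])
p=dict(np.load('w4.npz'))
im=cv2.imread('pics/w4.png'); c=cv2.resize(im[165:265,255:385],None,fx=6,fy=6,interpolation=cv2.INTER_CUBIC); cv2.imwrite('pics/w4c.png',c)
```

```text
[0.47368716 0.07852537 0.05120385] [-1.79980200e+02 -4.90541069e-02 -9.61504124e+00] 0.015902813843416776 [-1.09830737 -1.09278527  5.39951897]
```

View pics/w4c.png

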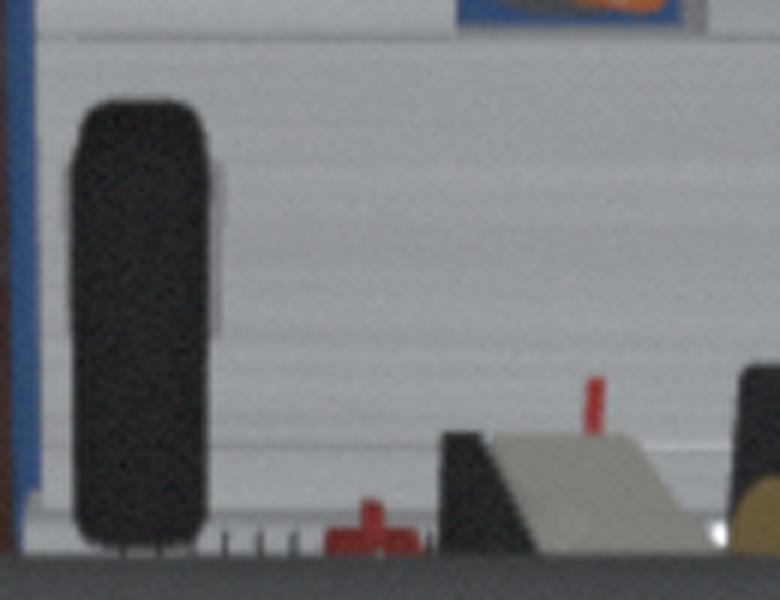

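Run:
```python
from h import *
a,b=dict(np.load('w1.npz')),dict(np.load('w4.npz'))
f=lambda x,y:(225+x/4.6,120+y/4.6); g=lambda x,y:(255+x/6,165+y/6)
yh=np.array([.1685,.9857,0]);o=np.array([.4542,-.0155,0]);xh=np.array([.9857,-.1685,0])
cl=lambda X:np.round([(X-o)@xh,(X-o)@yh,X[2]],4)
X,e=tri([(a,f(456,564)),(b,g(372,502))]);print('tip',cl(X),np.round(e,4))
X,e=tri([(a,f(402,446)),(b,g(597,380))]);print('line far',cl(X),np.round(e,4))
for z in(.03,):
  print('line w1',cl(at_z(a,f(402,446),z)),cl(at_z(a,f(470,451),z)),'w4',cl(at_z(b,g(597,380),z)),cl(at_z(b,g(594,430),z)))
for z in(.03,.033,.036,.039): print('tip',z,cl(at_z(a,f(456,564),z)),cl(at_z(b,g(372,502),z)))
print('handle',cl(at_z(b,g(141,320),.082)))
```

```text
tip [-0.0364  0.0625  0.034 ] [0.0008 0.0008]
line far [-0.0184  0.0304  0.0316] [0.0005 0.0005]
line w1 [-0.0191  0.0311  0.03  ] [-0.038   0.0311  0.03  ] w4 [-0.0184  0.0298  0.03  ] [-0.0261  0.0298  0.03  ]
tip 0.03 [-0.0378  0.0644  0.03  ] [-0.0372  0.0617  0.03  ]
tip 0.033 [-0.0373  0.0633  0.033 ] [-0.0359  0.0621  0.033 ]
tip 0.036 [-0.0368  0.0622  0.036 ] [-0.0347  0.0624  0.036 ]
tip 0.039 [-0.0363  0.0611  0.039 ] [-0.0335  0.0628  0.039 ]
handle [0.006  0.0949 0.082 ]
```

The pointer tip measures 32 mm along +y from the red line, so I'll pull by that much.

Call:
jog_arm --moves '[[[0, -0.3, 0], 0, 1], [[0, -0.6, 0], 0, 1], [[0, -0.7, 0], 0, 1], [[0, -0.7, 0], 0, 1], [[0, -0.6, 0], 0, 1], [[0, -0.3, 0], 0, 1], [[0, 0, 0], 0, 1], [[0, 0, 0], 0, 1]]'

```text
time_s: 15.32
tcp_pos: [0.4789, 0.1088, 0.0511]
eef_rot: [179.9, -0.0, -9.6]
contact_force: [2.0, -10.7, 5.3]
gripper_width: 0.0159
gripper_force: 50.0
```

Run:
```python
from h import *
s=get_state();t=s['tcp_pos'];print(t,s['eef_rot'],s['gripper_width'],s['contact_force'],(t-np.array([.47369,.07853,0]))[:2]@np.array([.1685,.9857]))
cs=[]
for n,(r0,r1,c0,c1) in dict(side=(180,270,215,315),scene=(180,260,240,350),wrist=(20,260,180,560)).items():
    p=shot(n);im=p['pixels'];cv2.imwrite(f'pics/{n}5.png',im);np.savez(f'{n}5.npz',T=p['T'],mtx=p['mtx'])
    c=im[r0:r1,c0:c1];k=395/c.shape[1] if n!='wrist' else 1; cs.append(cv2.resize(c,None,fx=k,fy=k,interpolation=cv2.INTER_CUBIC))
    print(n,k)
o=np.zeros((600,800,3),np.uint8)
for c,(y,x) in zip(cs,[(0,0),(0,400),(358,0)]): h=min(c.shape[0],600-y);o[y:y+h,x:x+c.shape[1]]=c[:h]
cv2.imwrite('pics/c5.png',o)
```

```text
[0.47890088 0.10879257 0.05112435] [ 1.79902652e+02 -2.13724639e-02 -9.60615616e+00] 0.01586158227470861 [  1.96284095 -10.68821054   5.28453325] 0.03070784665709861
side 3.95
scene 3.590909090909091
wrist 1
```

View pics/c5.png

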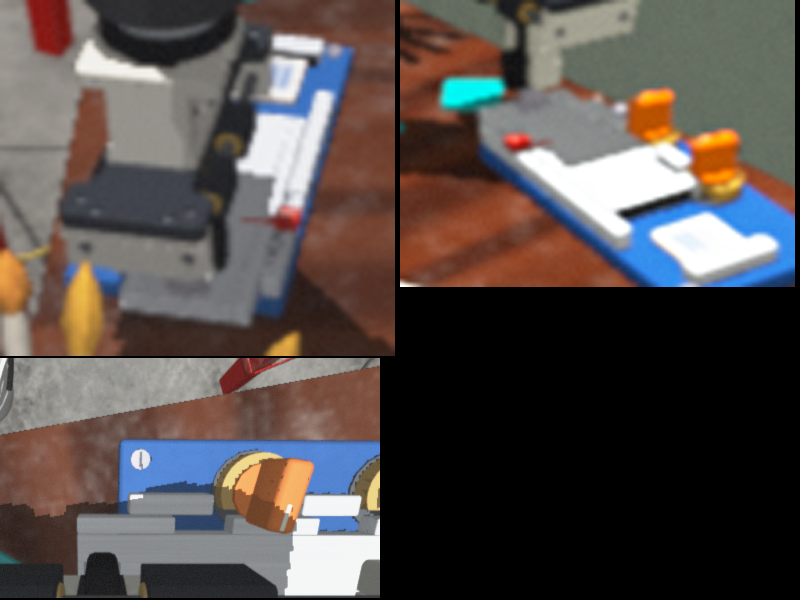

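The side view shows the red line at crop (260,219), about in line with the rider at (288,216). The TCP has moved only 30.7 mm, because the arm gives a little under load. I'll measure what is left.

Run:
```python
from h import *
yh=np.array([.1685,.9857,0]);o=np.array([.4542,-.0155,0]);xh=np.array([.9857,-.1685,0])
cl=lambda X:np.round([(X-o)@xh*1e3,(X-o)@yh*1e3],1)
p=dict(np.load('side5.npz'))
for n in ['side0','side5']:
    im=cv2.imread(f'pics/{n}.png').astype(float); red=np.clip(im[:,:,2]-(im[:,:,0]+im[:,:,1])/2-12,0,None)
    print(n); print(red[228:243,274:294].astype(int))
    for c in range(274,294):
        w=red[228:242,c]
        if w.sum()>20:
            r=(w*np.arange(228,242)).sum()/w.sum(); print(c,round(r,2),int(w.sum()),'z30',cl(at_z(p,(c,r),.03)),'z34',cl(at_z(p,(c,r),.034)),'z41',cl(at_z(p,(c,r),.041)))
```

```text
side0
[[  0   0   0   0   0  13  23  30  36  33  29  24   5   0   0   0   0   0
    0   0]
 [  0   0   0   0   0   0   0   0   0   0   0   0   0   0   0   0   0   0
    0   0]
 [  0   0   0   0   0   0   0   0   0   0   0   0   0   0   0   0   0   0
    0   0]
 [  0   0   0   0   0   0   0   0   0   0   0   0   0   0   0   0   0   0
    0   0]
 [  0   0   0   0   0   0   0   0   0   0   0  26  73  63  42  34  21   0
    0   0]
 [  0   0   0   0   0   0   0   0   0   0   1  50  77  80  75  80  74  16
    0   0]
 [  0   0   0   0   0   0   0   0   0  14  61  98 104 109 109 111  90   7
    0   0]
 [  0   0   0   0   0   0   0   0   0  34  89 122 133 142 145 142 100   0
    0  10]
 [  0   0   0   0   0   0   0   0   0   1  38  88 105 111 113 107  63   0
    0  23]
 [  0   0   0   0   0   0   0   0   0   0   9  49  60  64  72  63   7   0
    3  36]
 [  0   0   0   0   0   0   0   0   0   0   0   0   3   7  17  24   0   0
   13  39]
 [  0   0   0   0   0   0   0   0   0   0   0   0   0   0   0   0   0   0
   18  36]
 [  0   0   0   0   0   0   0   0   0   0   0   0   0   0   0   0   0   0

[... 2673 characters left out ...]
 [-40.3  74.1]
284 235.68 115 z30 [-40.2  61.5] z34 [-41.2  66.1] z41 [-42.9  74.3]
285 235.54 234 z30 [-42.6  60.5] z34 [-43.5  65.2] z41 [-45.2  73.3]
286 234.66 369 z30 [-44.5  56.7] z34 [-45.4  61.4] z41 [-47.   69.6]
287 234.54 398 z30 [-46.9  55.8] z34 [-47.8  60.5] z41 [-49.4  68.7]
288 234.73 438 z30 [-49.5  56.1] z34 [-50.4  60.8] z41 [-52.  69.]
289 234.83 517 z30 [-52.   56.1] z34 [-52.9  60.8] z41 [-54.5  69. ]
290 234.36 354 z30 [-54.2  53.9] z34 [-55.1  58.6] z41 [-56.6  66.8]
291 235.49 35 z30 [-57.5  57.8] z34 [-58.3  62.5] z41 [-59.8  70.6]
292 239.82 93 z30 [-62.8  73.8] z34 [-63.6  78.3] z41 [-65.1  86.3]
293 238.45 220 z30 [-64.4  68.2] z34 [-65.2  72.8] z41 [-66.6  80.9]
```

Call:
jog_arm --moves '[[[0, -0.12, 0], 0, 1], [[0, 0, 0], 0, 1], [[0, 0, 0], 0, 1], [[0, 0, 0], 0, 1]]'

```text
time_s: 15.98
tcp_pos: [0.479, 0.1098, 0.0511]
eef_rot: [179.9, -0.0, -9.6]
contact_force: [3.0, -11.3, 6.5]
gripper_width: 0.0158
gripper_force: 50.0
```

Run:
```python
from h import *
s=get_state();t=s['tcp_pos'];print(t,s['qd'].round(2),s['gripper_width'],s['contact_force'],(t-np.array([.47369,.07853,0]))[:2]@np.array([.1685,.9857]))
p=shot('side');c=cv2.resize(p['pixels'][175:265,215:335],None,fx=6.5,fy=6.5,interpolation=cv2.INTER_CUBIC);cv2.imwrite('pics/s6.png',c)
```

```text
[0.4790451  0.10981029 0.05111045] [-0.1  -0.05  0.02 -0.07 -0.08  0.01] 0.015771556308377385 [  3.03866392 -11.28416083   6.50802919] 0.03173531321277124
```

View pics/s6.png

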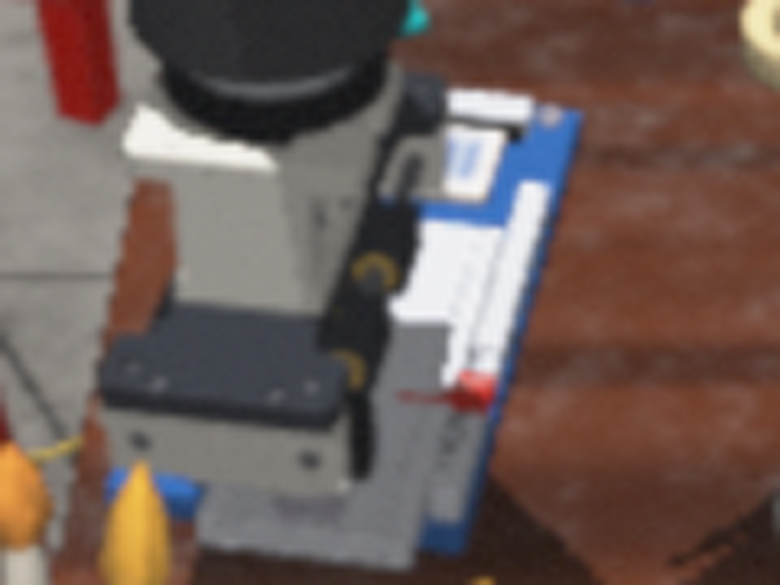

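The red line, at crop (430,398), meets the pointer tip at (455,396). The tile is still lying in its bed and the grip is firm.

```bash
python3 -c "
from plant import close_job
print(close_job())"
```

```text
the job is handed in; nothing more can be done
None
```

I turned both knobs counter-clockwise to their end stops and pulled the slide out about 32 mm. The red line is level with the pointer tip to within about a millimetre, the arm is holding the handle there at 50 N, and the job is handed in at about 16 s.

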